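Load a cigar box past the feeder's one-way flap

TASK

Lay the pale cedar cigar box with the green band in the open mouth of the labeller's feed chute and push it in, past the orange sprung flap and against the spring inside, until the flap has snapped shut behind it. Then ease the box back gently until it rests against the shut flap, held there by the spring, and let go. The cedar is thin, so never push harder than 20 N once the box is in the chute, never let it shoot back, and leave the red box beside it where it is.

Things in the scene. Friction and masses are not known exactly. Their poses are not given: they have to be found in the camera images.
- box: the pale cedar cigar box with a green band round its middle, 120 x 66 x 42 mm high, 0.17 to 0.35 kg, lying flat on the bench at the start; origin at the centre of its underside, x along its 120 mm length, z up; both ends are alike, so it may go in either end first
- chute: feed chute, fixed to the bench. x: feed direction, mouth to roofed end; y left; z up; origin on the bench, on the lane's centre line, at the flap's nominal place. Aluminium floor 12 mm above the bench, 62 mm wide, x -175 to 215 mm. Wooden walls from x = -55 mm, 50 mm above the bench, lane 70 mm wide (y -35 to 35). Open above to x = 75 mm; then a roof, 61 mm (underside) to 69 mm above the bench
- mouth (a point): on the chute's floor at chute x = -108, y = 0 mm: where the box's centre can be laid, lengthwise along the chute. From x = -175 to -87 mm the floor has no side walls, so there is room for fingers beside the box; a flared mouth leads from there into the lane
- push_line (a point): on the chute's floor at chute x = 0, y = -10 mm: the middle of the right part of the lane (y = -35 to 15 mm), which the flap never covers; fingers that push the box's end there can go through, and the flap shuts beside them
- flap_place (a point): top of the orange flap's nominal place (chute x = 0, y = 25, 54 mm up); the real flap is up to 20 mm before or behind, differently each time. Upright plate 6 mm thick, 18 to 54 mm above the bench; shut, it bars y = 15 to 35 mm. Upright hinge outside the left wall, swings inwards only, lightly sprung shut. It snaps shut when the box's tail is about 31 mm past it; eased back, the box rests on it
- spring_end (a point): top of the chute's closed end, over the hidden spring. A follower pushes the box back out from 55 mm before the flap: 3.5 N, about 8 N at the snapping point, plus 0 to 3 N friction. About 3 mm past that point rubber buffers add 3 N per mm (12 mm at most): 13 to 16 N means the flap has shut. Flap, spring and buffers shift together. Easing back, the push falls to nothing when the flap holds
- red_box: a red cigar box of the same size with a brass band, standing on the bench; not to be moved. Origin at the centre of its underside, x along its length
Not all that is in view belongs to the job. What is shaped like the box but blue or turquoise is not meant.

How it is judged (in metres and radians):
On the way, in this order (a step that is already met when the one before it is completed fails the run):
1. the box lies flat and straight in the mouth of the chute, in front of the flap (x of box in the frame of chute between -0.15 and -0.02 m and y of box in the frame of chute between -0.012 and 0.012 m and z of box in the frame of chute between 0.008 and 0.016 m and angle between the x axis of box and the x axis of chute, either way round below 0.2 rad), for 0.1 s.
2. the box has been pushed in past the flap (x of box in the frame of chute above 0.067 m and z of box in the frame of chute below 0.018 m), for 0.05 s.
At the end, for the whole second after the job is handed in: The cedar box lies flat in the lane (within 8 mm of its centre line, 4 mm in height) at rest and untouched, behind the flap and pushed back onto it by the spring: its centre 38 to 88 mm inwards of the chute's origin (an uncaught box is driven out to 27 mm or less) (x of box in the frame of chute between 0.038 and 0.088 m and y of box in the frame of chute between -0.008 and 0.008 m and z of box in the frame of chute between 0.008 and 0.016 m and angle between box's own z axis and vertical below 0.1 rad and linear speed of box below 0.01 m/s).
It fails at once if the fingers push the box in the chute with more than 20 N (x of box in the frame of chute above -0.03 m and contact force between the fingers and box above 20 N).
It fails at once if the box shoots along inside the chute (over 0.4 m/s) (x of box in the frame of chute above 0 m and linear speed of box above 0.4 m/s).
It fails at once if the red box is moved by more than 3 cm (distance of red_box from where it was at the start of the episode above 0.03 m).
It also fails if it takes over 56 s, if anything falls off the work surface, if the arm or the gripper's body presses on something with over 40 N, if the wrist force passes 120 N, or if a joint passes its speed limit or range.

ROBOT

A 6-joint arm with a two-finger parallel gripper is mounted at the origin on the work surface. World frame = base frame: x ahead of the robot, y to its left, z up, the work surface at z = 0. Lengths are in mm, angles in rad, forces in N, time in s.
With the tool pointing down it reaches from about 275 to 1000 mm from the base axis. Payload 8.4 kg.
Tool frame: the origin (TCP) lies on the centre line of the jaws, within the pads' length; the fingertips stand 17 mm ahead of it and the grasp point (between the pads) lies 2 mm behind it (r.tcp_to_tips is the z of the fingertips in the tool frame, in mm); z points along the fingers, y is the direction in which the jaws open and shut (so a half turn about z gives the same grasp; the last joint's range is limited). The gripper opens to 85 mm and grips with 20 to 120 N. Pads are 22 mm wide; open, the fingers measure 114 mm over their backs; the gripper's body (76 mm by 85 mm) begins 54 mm behind the grasp point. The pads swing forward as they close: fully open they stand 13 mm farther back than shut.
Start: joints at [1.281, 0.353, 1.633, -0, 1.155, -0.002], TCP at [177.401, 599.297, 248.281] pointing down, gripper open.
Joint ranges: [-2.63, 2.63], [-0.92, 2.1], [0.06, 2.66], [-1.3, 4.44], [0, 2.69], [-3.02, 3.02]. Speed limits (rad/s): [2.22, 2.22, 2.79, 3.14, 3.14, 3.14].

INTERFACE

Orientations are given as [roll, pitch, yaw] about the fixed x, y, z axes, in that order (R = Rz(yaw) Ry(pitch) Rx(roll)).
In Python, from rig import r, cams, job gives the robot as it stands.
- The arm moves only by the tool drive_tool, never from a script. Its argument "deltas" is a list of rows, each a list of 4 numbers: the shift along the tool's x, y, z in cm, then the turn about the tool's z in rad. In form: [[x, y, z, roll], ...]. A call has 1 to 12 rows; each row shifts and turns the commanded pose from where the row before left it, along the tool's axes as they then stand; what a row does not reach is not made up. A row lasts 1/12 s, in which the tool goes at most 41.7 mm and 7.16 degrees, less where a joint would pass 70% of its speed; a pose out of reach is approached as far as the arm can. A call with a gripper value outside its range is refused whole. "jaw" is the closure, from 0 (fully open) to 1 (shut), set as the call begins (left out, the last holds). The fingers move at their own pace and stop on an object; "force" is the grip in N (left out, the last holds). Time passes only in rows, so rows that do not move let the fingers close. It gives the time, the measured TCP pose, the force and the opening at its end, in the units of the state.
- r.sense(): the state, without advancing time (a new reading comes with each control period).
- cams.grab_frame(name): name is "side" or "top"; returns (picture, depth): 384x512x3 uint8, red, green, blue; 384x512 float32, mm along the optical axis (not along the pixel's ray), 0 where there is no reading.
- cams.camera_params(name): a dict with "fx", "fy", "cx", "cy" (pixels), "k1" (the pictures are not rectified: a ray, as slopes to the right and down, at radius r is drawn at 1 + k1 r^2 times it, then the intrinsics apply), "R" (3x3) and "t" (3): a world point X has camera coordinates R X + t. Camera axes: x right, y down, z forward; pixel columns grow to the right and rows downward; lengths in mm; the calibration is good to about 2 mm. A picture is of the moment at which its call begins. camera_params takes no time and is no camera call.
- job.sign_off(): hands the job in, once; it reports no verdict.
The state is a dict: "clock": time; "qpos": joint angles; "qvel": joint speeds; "joint_efforts": joint torques, N m; "eef_pos": TCP position; "tcp_rot": TCP orientation; "contact_force": force on the tool from outside, world axes, zero at the start; "wrist_torque": the same for the moment, N m; "opening": opening from 0.0 (shut) to 1.0 (fully open).
Only numpy, scipy, OpenCV 4.12 (cv2) and the standard library are available. Lean on these libraries where they do the work, as an engineer would, in place of code of your own. Each camera call takes 0.05 s, during which the arm holds its last target. There are 200 camera calls.

## Working session

There is one attempt and no reset: what is moved stays moved. The work goes in short steps, Python scripts to look and compute and a tool call to move; the robot and the scene stay as the last step left them, time stands still between calls to the robot, and variables do not carry over. Pictures are saved under pics/ and viewed, about 8 in all and at most 12, crops included, and the job is handed in when it is done.

Besides the shell and the picture viewer there is one more tool, called as name(argument=value, ...) on one line, values as JSON. drive_tool: Moves the arm, as the interface text tells. Its arguments: {"type":"object","properties":{"deltas":{"type":"array"},"jaw":{"type":"number"},"force":{"type":"number"}},"required":["deltas"]}

```bash
ls; mkdir -p pics
python3 - <<'E'
from rig import r,cams,job
import cv2,numpy as np,pickle
d={}
for n in("top","side"):
    p,z=cams.grab_frame(n); d[n]=(p,z,cams.camera_params(n))
    cv2.imwrite(f"pics/{n}0.png",cv2.cvtColor(p,cv2.COLOR_RGB2BGR))
    print(n,{k:np.round(v,3).tolist() for k,v in d[n][2].items()})
pickle.dump(d,open("d0.pkl","wb"))
print(r.sense(), r.tcp_to_tips)
E
```

```text
pics
top {'fx': 433.375, 'fy': 433.375, 'cx': 263.111, 'cy': 188.255, 'k1': -0.16, 'R': [[-0.028, -1.0, -0.005], [-0.996, 0.029, -0.086], [0.086, 0.002, -0.996]], 't': [3.594, 516.376, 1047.868]}
side {'fx': 350.172, 'fy': 350.172, 'cx': 259.606, 'cy': 185.471, 'k1': -0.047, 'R': [[-1.0, -0.019, -0.015], [-0.002, 0.686, -0.727], [0.024, -0.727, -0.686]], 't': [512.345, 48.392, 772.142]}
{'clock': 0.1, 'qpos': array([ 1.28064541e+00,  3.53564166e-01,  1.63407246e+00, -8.06047811e-06,
        1.15521944e+00, -2.39573325e-03]), 'qvel': array([-0.00015213, -0.00182053, -0.00104658, -0.00107093, -0.0009796 ,
       -0.00141277]), 'joint_efforts': array([ 8.73287354e-04, -6.06358767e+01, -3.42815387e+01,  5.43531905e-05,
        4.01972633e-03, -2.01806563e-05]), 'eef_pos': array([177.25505809, 598.90043036, 247.6405116 ]), 'tcp_rot': array([-3.14032923e+00,  4.34346408e-06,  2.85384073e+00]), 'contact_force': array([ 0.27605069, -0.04440019,  0.93457341]), 'wrist_torque': array([-0.0363212 , -0.00140552,  0.0163283 ]), 'opening': 0.9991645157534119} 17.0
```

View pics/top0.png

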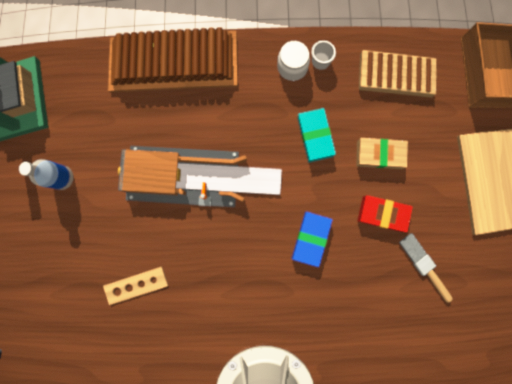

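View pics/side0.png

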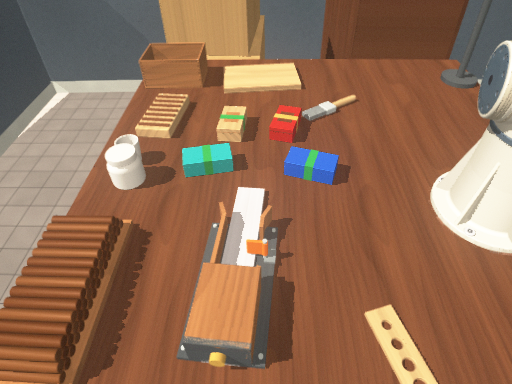

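Top view: the cedar box is at about (383,153), the red box at (386,214), and the chute floor's mouth end at (281,180), feeding left. The orange flap is at (204,188). The side view agrees: cedar box (232,123), flap (257,247). Next I measure them.

```bash
cat > h.py <<'E'
import numpy as np,cv2
def ray(P,u,v):
    xd,yd=(u-P["cx"])/P["fx"],(v-P["cy"])/P["fy"]; x,y=xd,yd
    for _ in range(20):
        s=1+P["k1"]*(x*x+y*y); x,y=xd/s,yd/s
    R,t=np.array(P["R"]),np.array(P["t"]); return -R.T@t, R.T@np.array([x,y,1.])
def onz(P,u,v,z):
    o,d=ray(P,u,v); return o+d*(z-o[2])/d[2]
def rect(P,m,z):
    c=max(cv2.findContours(m.astype(np.uint8),cv2.RETR_EXTERNAL,cv2.CHAIN_APPROX_NONE)[0],key=cv2.contourArea)[:,0]
    w=np.float32([onz(P,u,v,z)[:2] for u,v in c]); return cv2.minAreaRect(w)
def hsv(p): return cv2.cvtColor(p,cv2.COLOR_RGB2HSV)
E
cat > m0.py <<'E'
from h import *; import pickle
d=pickle.load(open("d0.pkl","rb"))
p,z,P=d["top"]; h=hsv(p); H,S,V=[h[...,i].astype(int) for i in range(3)]
def win(m,u0,u1,v0,v1):
    o=np.zeros_like(m); o[v0:v1,u0:u1]=m[v0:v1,u0:u1]; return o
def heights(m):
    o=[]
    for v,u in zip(*np.nonzero(m)):
        if z[v,u]>0:
            a,b=ray(P,u,v); o.append((a+b*z[v,u])[2])
    return np.round(np.percentile(o,[5,50,95]),1)
def close(m): return cv2.morphologyEx(m.astype(np.uint8),cv2.MORPH_CLOSE,np.ones((7,7)))
box=close(win((V>140)&(S>50),345,420,130,178))
red=close(win((V>110)&(S>150)&((H<35)|(H>170)),350,420,190,240))
fl=win((V>140)&(S<60),175,290,155,205)
flap=win((H<14)&(S>200)&(V>180),190,220,170,205)
for n,m,zz in(("box",box,42),("red",red,42),("floor",fl,12),("flap",flap,54)):
    print(n,m.sum(),rect(P,m,zz),heights(m))
roof=win((H<20)&(S>120)&(V>110),110,182,145,196); print("roof",rect(P,close(roof),69),heights(roof))
im=cv2.cvtColor(p,cv2.COLOR_RGB2BGR)
for m in(box,red,fl,flap,roof):
    cv2.drawContours(im,cv2.findContours(m.astype(np.uint8),cv2.RETR_EXTERNAL,cv2.CHAIN_APPROX_NONE)[0],-1,(255,0,255),1)
cv2.imwrite("pics/m0.png",cv2.resize(im[120:250,100:430],None,fx=2.4,fy=2.4,interpolation=cv2.INTER_NEAREST))
# floor centreline
vs,us=np.nonzero(fl); w=np.array([onz(P,u,v,12) for u,v in zip(us,vs)])
print("floor y range",w[:,1].min(),w[:,1].max())
E
python3 m0.py
```

```text
box 1793 ((598.8245239257812, -313.100341796875), (188.19276428222656, 105.89356231689453), 81.08131408691406) [-1.  41.9 45.8]
red 2909 ((442.25885009765625, -306.9842224121094), (173.9180145263672, 120.6398696899414), 87.74386596679688) [-1.9  4.3 45. ]
floor 2601 ((544.0064697265625, 75.28331756591797), (261.5648498535156, 65.1098861694336), 85.07483673095703) [ 8.3 12.2 15.5]
flap 1 ((506.19195556640625, 130.96087646484375), (0.0, 0.0), 0.0) [50.7 50.7 50.7]
roof ((566.5661010742188, 271.56982421875), (176.62196350097656, 123.00025177001953), 89.41901397705078) [-1.4 68.3 71.8]
floor y range -57.154487597822225 207.476976807525
```

View pics/m0.png

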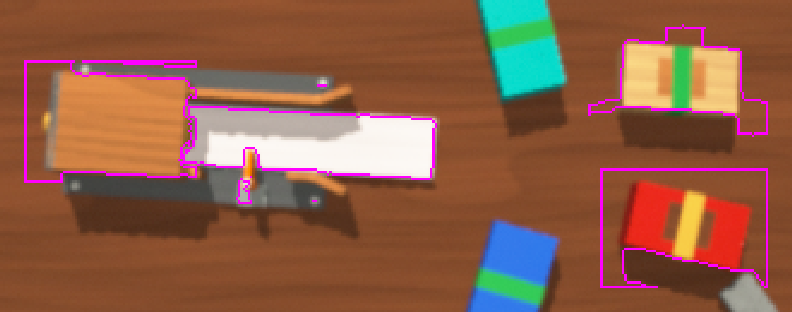

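Floor, flap and roof positions are plausible. The box and red masks leak into the wood, so I mask by depth height instead.

```bash
cat > m1.py <<'E'
from h import *; import pickle,sys
def cloud(P,z):
    vv,uu=np.mgrid[0:384,0:512]
    pts=cv2.undistortPoints(np.float32(np.c_[uu.ravel(),vv.ravel()])[:,None],np.array([[P["fx"],0,P["cx"]],[0,P["fy"],P["cy"]],[0,0,1.]]),np.array([P["k1"],0,0,0.]))[:,0]
    c=np.c_[pts,np.ones(len(pts))]*z.reshape(-1,1)
    return ((c-np.array(P["t"]))@np.array(P["R"])).reshape(384,512,3)
if __name__=="__main__":
    d=pickle.load(open("d0.pkl","rb")); p,z,P=d["top"]; X=cloud(P,z); Z=X[...,2]
    h=hsv(p); H,S,V=[h[...,i].astype(int) for i in range(3)]
    def win(m,u0,u1,v0,v1):
        o=np.zeros_like(m); o[v0:v1,u0:u1]=m[v0:v1,u0:u1]; return o
    for n,w,zz,hh in(("box",(345,420,130,178),42,25),("red",(350,420,190,240),42,25),("roof",(110,182,140,200),69,62)):
        m=win((Z>hh)&(z>0),*w); print(n,rect(P,m,zz),np.median(Z[m]))
    fl=win((V>140)&(S<60),246,290,155,205); print("tongue",rect(P,fl,12))
    pts=[]
    for u in range(205,279):
        v=np.nonzero(fl[:,u])[0]
        if len(v): pts.append((onz(P,u,v[0]-.5,12)+onz(P,u,v[-1]+.5,12))/2)
    pts=np.array(pts)
    vx,vy,x0,y0=cv2.fitLine(np.float32(pts[:,:2]),cv2.DIST_HUBER,0,.01,.01).ravel(); 
    if vy<0: vx,vy=-vx,-vy
    vs,us=np.nonzero(fl); e=np.percentile(us,99.9)+.5
    E=onz(P,e,180,12)[:2]; a=np.array([vx,vy]); s=(E-[x0,y0])@a; end=np.array([x0,y0])+a*s
    print("axis",a,np.arctan2(vy,vx),"end",end,"origin",end+175*a)
    o=end+175*a; n=np.array([-a[1],a[0]])
    m=win((H<14)&(S>150)&(V>150)&(Z>35),190,225,170,210)
    f=np.array([onz(P,u,v,54)[:2]-o for v,u in zip(*np.nonzero(m))]); print("flap x,y",np.c_[f@a,f@n].mean(0),(f@a).min(),(f@a).max(),len(f))
E
python3 m1.py
```

```text
box ((595.5830688476562, -309.1484680175781), (124.22708129882812, 70.66287231445312), 85.64200592041016) 42.775852024421596
red ((444.47210693359375, -309.2087707519531), (123.3350601196289, 67.81880187988281), 75.03440856933594) 42.72500156601769
roof ((561.8206787109375, 264.7375793457031), (141.68231201171875, 101.76097106933594), 84.79309844970703) 69.11683638346689
tongue ((536.5502319335938, -11.010124206542969), (88.21649169921875, 65.01927185058594), 84.93367767333984)
axis [0.09478215 0.99549806] 1.4758717 end [532.08939631 -57.25048668] origin [548.67627222 116.96167153]
flap x,y [-12.75581251  39.59764506] -38.380487567472656 9.90942888339633 26
```

drive_tool(deltas=[[0,0,0,0.113],[0,0,0,0.113],[0,0,0,0.113],[0,0,0,0.113],[0,0,0,0.113],[0,0,0,0.113],[0,0,0,0.113],[0,0,0,0.113],[0,0,0,0.113],[0,0,0,0.113],[0,0,0,0.113],[0,0,0,0.113]], jaw=0, force=40)

```text
clock: 1.1
eef_pos: [177.3, 599.0, 247.8]
tcp_rot: [-3.141, 0.001, 1.492]
contact_force: [-0.3, -0.0, -0.2]
opening: 0.998
```

drive_tool(deltas=[[-3.4,1.9,0,0],[-3.4,1.9,0,0],[-3.4,1.9,0,0],[-3.4,1.9,0,0],[-3.4,1.9,0,0],[-3.4,1.9,0,0],[-3.4,1.9,0,0],[-3.4,1.9,0,0],[-3.4,1.9,0,0],[-3.4,1.9,0,0],[-3.4,1.9,0,0],[-3.4,1.9,0,0]])

```text
clock: 2.1
eef_pos: [375.2, 173.9, 248.3]
tcp_rot: [3.141, -0.0, 1.498]
contact_force: [0.7, 0.6, 0.3]
opening: 0.997
```

drive_tool(deltas=[[-3.4,1.9,0,0],[-3.4,1.9,0,0],[-3.4,1.9,0,0],[-3.4,1.9,0,0],[-3.4,1.9,0,0],[-3.4,1.9,0,0],[-3.4,1.9,0,0],[-3.4,1.9,0,0],[-3.4,1.9,0,0],[-3.4,1.9,0,0],[-3.4,1.9,0,0],[0,0,0,0]])

```text
clock: 3.1
eef_pos: [558.5, -218.1, 247.9]
tcp_rot: [3.14, 0.002, 1.495]
contact_force: [-0.8, 0.6, 0.7]
opening: 1.0
```

drive_tool(deltas=[[-2.93,1.46,1.5,0],[-2.93,1.46,1.5,0],[-2.93,1.47,1.5,0],[0,0,3,0],[0,0,3,0],[0,0,3,0],[0,0,2.5,0],[0,0,2,0],[0,0,0,0]])

```text
clock: 3.85
eef_pos: [590.6, -301.8, 63.4]
tcp_rot: [-3.134, -0.003, 1.498]
contact_force: [-0.3, 0.8, 0.7]
opening: 1.0
```

Run:
```python
from rig import r,cams
import cv2,numpy as np
p,z=cams.grab_frame("top");q,_=cams.grab_frame("side")
a=cv2.resize(p[110:250,330:450],None,fx=3,fy=3);b=cv2.resize(q[70:190,180:320],(490,420))
cv2.imwrite("pics/g1.png",cv2.cvtColor(np.hstack([a[:420],b])[:,:800],cv2.COLOR_RGB2BGR));print(r.sense()["eef_pos"])
```

```text
[ 593.12052993 -303.07214813   67.79402271]
```

View pics/g1.png

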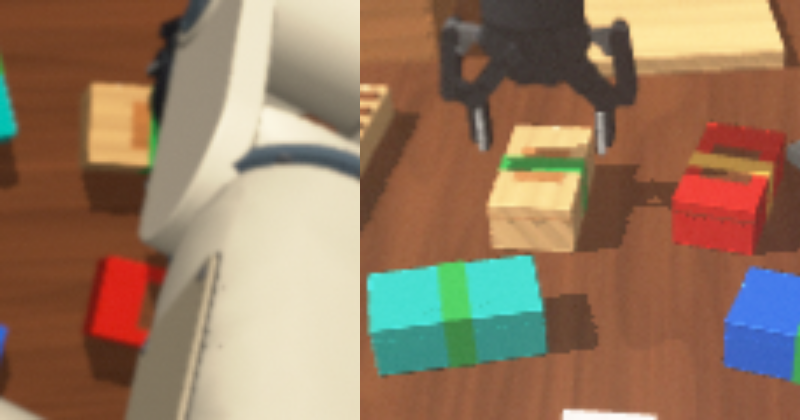

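The fingers straddle the box: they show at about (482,150) and (602,150), with the box between 508 and 590. I make a small correction, descend and grip.

drive_tool(deltas=[[-0.6,0.25,0,0],[0,0,1.1,0],[0,0,1.1,0],[0,0,1.1,0],[0,0,1.1,0],[0,0,0,0],[0,0,0,0]])

```text
clock: 4.53
eef_pos: [594.8, -309.0, 23.0]
tcp_rot: [-3.14, -0.001, 1.498]
contact_force: [1.1, -0.3, -0.1]
opening: 1.001
```

drive_tool(deltas=[[0,0,0,0],[0,0,0,0],[0,0,0,0],[0,0,0,0],[0,0,0,0],[0,0,0,0],[0,0,0,0],[0,0,0,0],[0,0,0,0]], jaw=1, force=40)

```text
clock: 5.28
eef_pos: [596.1, -309.7, 24.9]
tcp_rot: [3.141, 0.0, 1.498]
contact_force: [0.8, -0.4, 5.4]
opening: 0.764
```

drive_tool(deltas=[[0,0,-1,0],[0,0,-2,0],[0,0,-2,0],[0,0,-2,0],[0,0,-1,0],[0,0,0,0],[0,0,0,0]])

```text
clock: 5.87
eef_pos: [595.5, -309.5, 104.3]
tcp_rot: [3.141, 0.0, 1.498]
contact_force: [-0.1, -0.3, -3.1]
opening: 0.762
```

drive_tool(deltas=[[3.16,-0.8,0,0],[3.16,-0.8,0,0],[3.16,-0.8,0,0],[3.16,-0.8,0,0],[3.16,-0.8,0,0],[3.16,-0.8,0,0],[3.16,-0.8,0,0],[3.16,-0.8,0,0],[3.16,-0.8,0,0],[3.12,-0.77,0,0.02],[0,0,0,0],[0,0,0,0]])

```text
clock: 6.87
eef_pos: [537.8, 12.5, 103.0]
tcp_rot: [-3.139, 0.0, 1.481]
contact_force: [-0.3, 0.1, -2.4]
opening: 0.768
```

Run:
```python
from rig import r,cams
import cv2,numpy as np,pickle
p,z=cams.grab_frame("top");q,y=cams.grab_frame("side")
pickle.dump((p,z,q,y),open("d1.pkl","wb"))
a=cv2.resize(p[130:230,190:310],(480,400));b=cv2.resize(q[100:290,170:320],(316,400))
cv2.imwrite("pics/g2.png",cv2.cvtColor(np.hstack([a,b]),cv2.COLOR_RGB2BGR));s=r.sense();print(s["eef_pos"],s["tcp_rot"],s["contact_force"])
```

```text
[538.69047588  10.79839761 103.41264665] [-3.14023865e+00  4.41658277e-04  1.47857188e+00] [-0.67236051  0.10067617 -1.99554499]
```

View pics/g2.png

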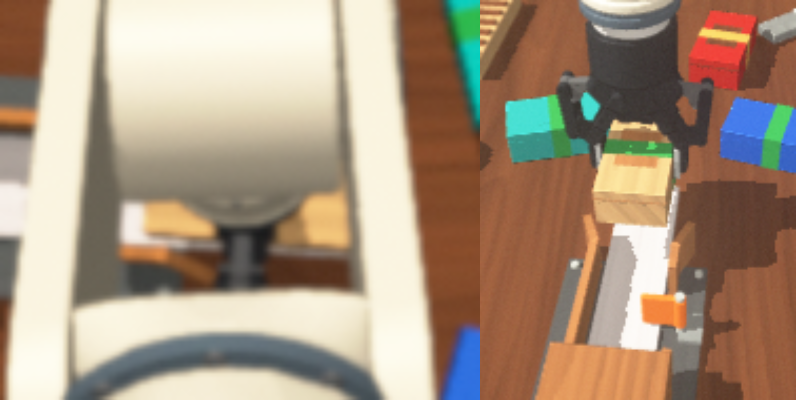

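The held box is in line above the tongue in both views, with the flap visible behind it at about (663,310). Next I lower it.

drive_tool(deltas=[[0,0,1.5,0],[0,0,1.5,0],[0,0,1.5,0],[0,0,1,0],[0,0,0.6,0],[0,0,0.3,0],[0,0,0.2,0],[0,0,0,0],[0,0,0,0],[0,0,0,0]])

```text
clock: 7.8
eef_pos: [539.3, 10.8, 38.6]
tcp_rot: [3.141, 0.0, 1.478]
contact_force: [-1.4, -1.6, -0.9]
opening: 0.765
```

drive_tool(deltas=[[0,0,0.1,0],[0,0,0.1,0],[0,0,0,0],[0,0,0,0]])

```text
clock: 8.13
eef_pos: [539.5, 11.4, 37.0]
tcp_rot: [3.141, -0.0, 1.478]
contact_force: [-2.8, 3.0, 6.8]
opening: 0.772
```

drive_tool(deltas=[[0,0,0,0],[0,0,0,0],[0,0,0,0],[0,0,0,0],[0,0,0,0],[0,0,0,0]], jaw=0)

```text
clock: 8.63
eef_pos: [539.2, 11.0, 36.3]
tcp_rot: [3.141, -0.0, 1.478]
contact_force: [-0.1, 0.9, -0.0]
opening: 0.999
```

drive_tool(deltas=[[0,0,-2,0],[0,0,-2,0],[0,0,-2,0],[-3,0.5,0,0],[-3,0.5,0,0],[-3,0,0,0],[-1.5,0,0,0],[0,0,0,0],[0,0,0,0],[0,0,0,0],[0,0,0,0]])

```text
clock: 9.55
eef_pos: [539.4, -93.5, 96.2]
tcp_rot: [-3.141, -0.0, 1.479]
contact_force: [0.0, -1.0, 0.8]
opening: 0.996
```

Run:
```python
from rig import r,cams
from h import *; from m1 import cloud
p,z=cams.grab_frame("top");P=cams.camera_params("top")
q,y=cams.grab_frame("side");Q=cams.camera_params("side")
a=cv2.resize(p[130:230,190:310],(480,400));b=cv2.resize(q[100:290,170:320],(316,400))
cv2.imwrite("pics/g3.png",cv2.cvtColor(np.hstack([a,b]),cv2.COLOR_RGB2BGR));s=r.sense();print(s["eef_pos"],s["tcp_rot"],s["contact_force"])
h=hsv(q).astype(int);X=cloud(Q,y)
ax=np.array([.0924,.9957]);n=np.array([-.9957,.0924]);o=np.array([549,118.5])
C=np.dstack([(X[...,:2]-o)@ax,(X[...,:2]-o)@n,X[...,2]])
m=(h[...,0]<14)&(h[...,1]>200)&(h[...,2]>170)&(abs(C[...,0])<40)&(abs(C[...,1])<50)&(C[...,2]>15)
print("flap",m.sum(),np.percentile(C[m],[5,50,95],axis=0))
m=(y>0)&(abs(C[...,1])<45)&(C[...,0]>-175)&(C[...,0]<-35)&(abs(C[...,2]-54)<4)
print("boxtop",m.sum(),np.percentile(C[m],[1,50,99],axis=0))
```

```text
[539.42892238 -93.4852138   96.22614818] [-3.14145035e+00 -1.05101287e-04  1.47897087e+00] [-0.76708262 -0.00077958 -0.6398697 ]Traceback (most recent call last):
  File "<stdin>", line 11, in <module>
    return _quantile_unchecked(
        a, q, axis, out, overwrite_input, method, keepdims, weights)
    return _ureduce(a,
                    func=_quantile_ureduce_func,
    ...<5 lines>...
                    overwrite_input=overwrite_input,
                    method=method)
    r = func(a, **kwargs)
    result = _quantile(arr,
                       quantiles=q,
    ...<2 lines>...
                       out=out,
                       weights=wgt)
    slices_having_nans = np.isnan(arr[-1, ...])
                                  ~~~^^^^^^^^^
IndexError: index -1 is out of bounds for axis 0 with size 0
```

View pics/g3.png

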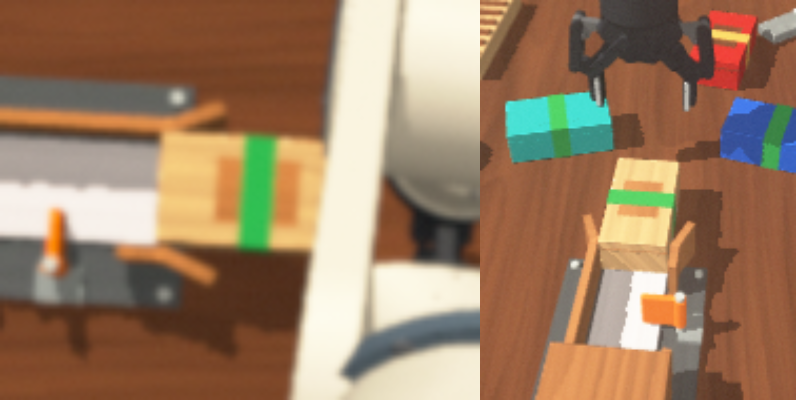

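The box lies straight in the mouth and the flap is clear ahead, at about (56,235) in the left crop. I close the jaws, go down behind the box, and locate the flap from the top view.

drive_tool(deltas=[[0,0,1,0],[0,0,1,0],[0,0,1,0],[0,0,1,0],[0,0,1,0],[0,0,0.7,0],[0,0,0,0],[0,0,0,0],[0,0,0,0],[0,0,0,0],[0,0,0,0],[0,0,0,0]], jaw=1)

```text
clock: 10.65
eef_pos: [539.7, -94.5, 39.7]
tcp_rot: [3.141, 0.0, 1.478]
contact_force: [-0.0, 0.2, -0.4]
opening: -0.002
```

Run:
```python
from rig import r,cams
from h import *
P=cams.camera_params("top")
ax=np.array([.0924,.9957]);n=np.array([-.9957,.0924]);o=np.array([549,118.5])
for u,v in((204,183),(203.5,193),(230.5,176),(230,190.5)):
    w=onz(P,u,v,54)[:2]-o; print(u,v,w@ax,w@n)
s=r.sense();w=s["eef_pos"][:2]-o;print("tool chute",w@ax,w@n,s["eef_pos"],s["contact_force"],s["opening"])
```

```text
204 183 10.280073831006906 19.710611385111747
203.5 193 9.658468193271682 43.852936814369706
230.5 176 -52.35743026884505 -1.198237270369455
230 190.5 -53.63324248316862 33.768651592960296
tool chute -212.93033854079744 -10.382304500004667 [539.66248879 -94.48338104  39.74572377] [-0.04258216  0.18465096 -0.38378066] -0.0020304714234428913
```

drive_tool(deltas=[[0.4,0,0,0],[0.4,0,0,0],[0.4,0,0,0],[0.4,0,0,0],[0.4,0,0,0],[0.4,0,0,0],[0.4,0,0,0],[0.4,0,0,0],[0.4,0,0,0],[0.4,0,0,0],[0.4,0,0,0],[0.4,0,0,0]])

```text
clock: 11.65
eef_pos: [543.9, -46.3, 39.3]
tcp_rot: [-3.142, 0.0, 1.478]
contact_force: [-0.7, -1.1, -0.6]
opening: 0.002
```

drive_tool(deltas=[[0.4,0,0,0],[0.4,0,0,0],[0.4,0,0,0],[0.4,0,0,0],[0.4,0,0,0],[0.4,0,0,0],[0.4,0,0,0],[0.4,0,0,0],[0.4,0,0,0],[0.4,0,0,0],[0.4,0,0,0],[0.4,0,0,0]])

```text
clock: 12.65
eef_pos: [548.3, 1.5, 39.3]
tcp_rot: [3.142, 0.0, 1.478]
contact_force: [-0.5, -3.1, -1.2]
opening: 0.005
```

drive_tool(deltas=[[0.4,0,0,0],[0.4,0,0,0],[0.4,0,0,0],[0.4,0,0,0],[0.4,0,0,0],[0.4,0,0,0],[0.4,0,0,0],[0.4,0,0,0],[0.4,0,0,0],[0.4,0,0,0],[0.4,0,0,0],[0.4,0,0,0]])

```text
clock: 13.65
eef_pos: [552.8, 49.4, 39.3]
tcp_rot: [-3.142, -0.0, 1.478]
contact_force: [-0.0, -2.7, 0.7]
opening: -0.001
```

drive_tool(deltas=[[0.3,0,0,0],[0.3,0,0,0],[0.3,0,0,0],[0.3,0,0,0],[0.3,0,0,0],[0.3,0,0,0],[0.3,0,0,0],[0.3,0,0,0],[0.3,0,0,0],[0.3,0,0,0],[0.3,0,0,0],[0.3,0,0,0]])

```text
clock: 14.65
eef_pos: [556.2, 84.6, 39.3]
tcp_rot: [3.141, 0.001, 1.478]
contact_force: [0.7, -6.4, 0.6]
opening: 0.002
```

drive_tool(deltas=[[0.3,0,0,0],[0.3,0,0,0],[0.3,0,0,0],[0.3,0,0,0],[0.3,0,0,0],[0.3,0,0,0],[0.3,0,0,0],[0.3,0,0,0],[0.3,0,0,0],[0.3,0,0,0],[0,0,0,0],[0,0,0,0]])

```text
clock: 15.65
eef_pos: [559.0, 114.5, 39.3]
tcp_rot: [3.141, 0.0, 1.478]
contact_force: [1.2, -4.6, -0.8]
opening: 0.003
```

drive_tool(deltas=[[0.2,0,0,0],[0.2,0,0,0],[0.2,0,0,0],[0.2,0,0,0],[0.2,0,0,0],[0.2,0,0,0],[0.2,0,0,0],[0.2,0,0,0],[0.2,0,0,0],[0.2,0,0,0],[0,0,0,0]])

```text
clock: 16.57
eef_pos: [560.8, 134.1, 39.3]
tcp_rot: [3.142, 0.001, 1.478]
contact_force: [2.4, -7.6, -0.6]
opening: -0.002
```

drive_tool(deltas=[[0.2,0,0,0],[0.2,0,0,0],[0.2,0,0,0],[0.1,0,0,0],[0,0,0,0]])

```text
clock: 16.98
eef_pos: [561.4, 140.9, 39.3]
tcp_rot: [3.142, 0.001, 1.478]
contact_force: [2.1, -7.1, -0.2]
opening: -0.002
```

drive_tool(deltas=[[0.1,0,0,0],[0.1,0,0,0],[0.1,0,0,0],[0.1,0,0,0],[0,0,0,0]])

```text
clock: 17.4
eef_pos: [561.8, 144.7, 39.3]
tcp_rot: [-3.142, 0.001, 1.478]
contact_force: [1.6, -7.6, 0.4]
opening: -0.001
```

drive_tool(deltas=[[0.1,0,0,0],[0.1,0,0,0],[0.1,0,0,0],[0,0,0,0]])

```text
clock: 17.73
eef_pos: [562.0, 147.7, 39.3]
tcp_rot: [-3.142, 0.001, 1.478]
contact_force: [1.4, -8.0, 1.7]
opening: 0.001
```

drive_tool(deltas=[[0.1,0,0,0],[0.1,0,0,0],[0,0,0,0],[0,0,0,0]])

```text
clock: 18.07
eef_pos: [562.1, 149.7, 39.3]
tcp_rot: [-3.141, 0.001, 1.478]
contact_force: [0.1, -9.1, 2.0]
opening: -0.001
```

drive_tool(deltas=[[0.1,0,0,0],[0.1,0,0,0],[0,0,0,0],[0,0,0,0]])

```text
clock: 18.4
eef_pos: [562.2, 151.6, 39.3]
tcp_rot: [-3.141, 0.001, 1.478]
contact_force: [0.8, -8.7, 1.6]
opening: -0.002
```

drive_tool(deltas=[[0.1,0,0,0],[0.1,0,0,0],[0,0,0,0],[0,0,0,0]])

```text
clock: 18.73
eef_pos: [562.4, 153.6, 39.3]
tcp_rot: [-3.141, 0.001, 1.478]
contact_force: [1.3, -8.7, 1.6]
opening: -0.001
```

drive_tool(deltas=[[0.1,0,0,0],[0.1,0,0,0],[0,0,0,0],[0,0,0,0]])

```text
clock: 19.07
eef_pos: [562.6, 155.1, 39.3]
tcp_rot: [-3.141, 0.002, 1.478]
contact_force: [1.3, -11.7, 2.0]
opening: -0.001
```

Force is rising, so the box is onto the buffers.

drive_tool(deltas=[[0.1,0,0,0],[0,0,0,0],[0,0,0,0]])

```text
clock: 19.32
eef_pos: [562.7, 155.8, 39.3]
tcp_rot: [-3.141, 0.002, 1.478]
contact_force: [0.7, -14.0, 2.3]
opening: 0.002
```

Run:
```python
from rig import r,cams
import cv2,numpy as np
q,y=cams.grab_frame("side")
cv2.imwrite("pics/g4.png",cv2.cvtColor(cv2.resize(q[160:320,170:320],(600,600)),cv2.COLOR_RGB2BGR));print(r.sense()["contact_force"])
```

```text
[  1.75007919 -13.79401706   2.64973778]
```

View pics/g4.png

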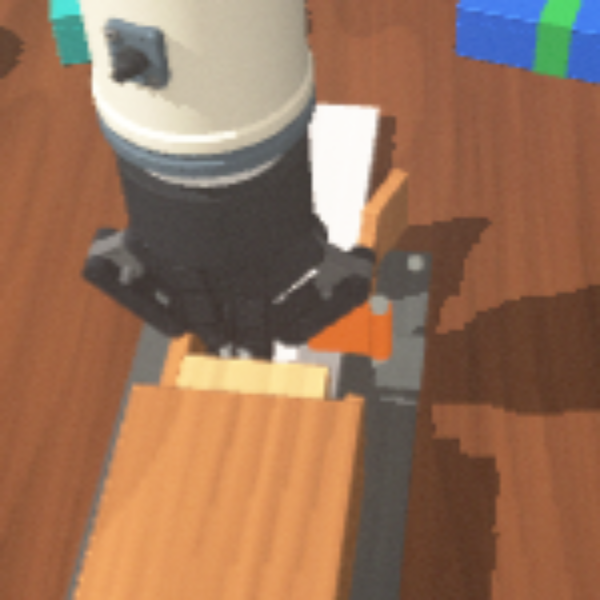

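The flap, at about (350,330), stands straight across the lane behind the box, so it is shut. I ease back.

drive_tool(deltas=[[-0.1,0,0,0],[-0.2,0,0,0],[-0.2,0,0,0],[-0.2,0,0,0],[-0.2,0,0,0],[-0.2,0,0,0],[-0.2,0,0,0],[-0.2,0,0,0],[-0.2,0,0,0],[-0.2,0,0,0],[-0.1,0,0,0],[0,0,0,0]])

```text
clock: 20.37
eef_pos: [560.9, 136.8, 39.3]
tcp_rot: [-3.141, 0.001, 1.478]
contact_force: [0.6, -7.5, 1.1]
opening: -0.002
```

drive_tool(deltas=[[-0.2,0,0,0],[-0.2,0,0,0],[-0.2,0,0,0],[-0.2,0,0,0],[-0.1,0,0,0],[-0.1,0,0,0],[0,0,0,0],[0,0,0,0]])

```text
clock: 21.03
eef_pos: [560.0, 127.0, 39.3]
tcp_rot: [-3.141, 0.001, 1.478]
contact_force: [1.0, -6.9, 1.2]
opening: 0.003
```

drive_tool(deltas=[[-0.1,0,0,0],[-0.1,0,0,0],[-0.1,0,0,0],[-0.1,0,0,0],[-0.1,0,0,0],[0,0,0,0]])

```text
clock: 21.53
eef_pos: [559.5, 122.5, 39.3]
tcp_rot: [-3.141, 0.0, 1.478]
contact_force: [1.3, -3.8, 0.2]
opening: 0.007
```

drive_tool(deltas=[[-0.1,0,0,0],[-0.1,0,0,0],[-0.1,0,0,0],[-0.1,0,0,0],[-0.1,0,0,0],[0,0,0,0]])

```text
clock: 22.03
eef_pos: [559.1, 117.6, 39.3]
tcp_rot: [-3.141, -0.0, 1.478]
contact_force: [0.4, 0.0, 0.4]
opening: 0.002
```

drive_tool(deltas=[[-0.1,0,0,0],[-0.1,0,0,0],[-0.2,0,0,0],[-0.4,0,0,0],[-0.8,0,0,0],[-1,0,0,0],[-1,0,0,0],[-1,0,0,0],[0,0,-2,0],[0,0,-3,0],[0,0,-3,0],[0,0,-3,0]])

```text
clock: 23.03
eef_pos: [554.4, 70.7, 150.3]
tcp_rot: [-3.141, 0.0, 1.477]
contact_force: [0.6, 0.6, 0.2]
opening: 0.002
```

drive_tool(deltas=[[-3,0,-2,0],[-3,0,-2,0],[-3,0,0,0],[-3,0,0,0],[-3,0,0,0],[-3,0,0,0],[-3,0,0,0],[-3,0,0,0],[0,0,0,0],[0,0,0,0]])

```text
clock: 23.87
eef_pos: [531.8, -169.0, 189.2]
tcp_rot: [-3.141, -0.0, 1.474]
contact_force: [-0.1, 0.4, -0.8]
opening: 0.003
```

Run:
```python
from rig import r,cams
from h import *
p,z=cams.grab_frame("top");P=cams.camera_params("top");q,y=cams.grab_frame("side")
a=cv2.resize(p[130:230,170:270],(400,400));b=cv2.resize(q[160:320,170:320],(400,400))
cv2.imwrite("pics/g5.png",cv2.cvtColor(np.hstack([a,b]),cv2.COLOR_RGB2BGR));s=r.sense();print(s["clock"],s["eef_pos"],s["contact_force"])
```

```text
23.9667 [ 532.13283538 -167.12796598  189.14891455] [-0.33970404  0.21272907  0.77936167]
```

View pics/g5.png

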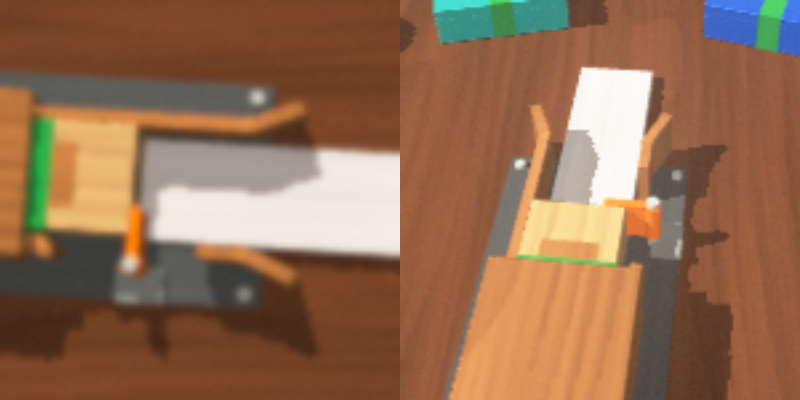

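The box's tail, at about (137,180) in the left crop, rests against the shut flap at (133,230). The box is flat and straight, and the fingers are well clear.

```bash
python3 -c "
from rig import job
print(job.sign_off())"
```

```text
the job is handed in; nothing more can be done
None
```

The cedar box is in the chute, behind the shut flap and held on it by the spring. I let go of it, moved the arm clear and handed the job in at about 24 s. The sign-off gives no verdict.

- **Placing:** I gripped the box and laid it straight in the mouth, which the camera views confirmed. My one numeric check of the box pose there (side-camera depth) stopped with an error, so I relied on the picture and did not repeat it.
- **Pushing:** I pushed with closed fingers on the right part of the lane. The force was about 8–9 N near the snapping point and rose to 14 N on the buffers, the highest reading seen. That was only read at the end of each move. The side view then showed the flap shut.
- **Easing back:** I moved back at no more than about 24 mm/s. The force fell from about 7 N to 0 where the box should meet the flap.
- **Last look:** Both views show the box flat, untouched and resting on the shut flap. Its centre is about 73 mm inwards, estimated from the flap's measured place (the limits are 38 to 88 mm). I did not re-measure the red box at the end, but nothing came near it.

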